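Gauge the middle of a carving blank with the sprung pointer rod

TASK

Lay the loose wooden blank flat on the narrow raised rest of the length gauge, centred on it and lined up along it, and let go of it. Then take the gauge's sprung rod (the upright knob is its handle) and pull it out until its pointer stands level with the dark length mark round the middle of the blank, and finish while still holding the rod there against its spring, with the pointer clear of the blank. Leave the other things on the bench alone.

Things in the scene. Friction and masses are not known exactly. Their poses are not given: they have to be found in the camera images.
- blank: Loose light-wood strip, 220 (its x) x 34 (its y) x 20 mm (its z), about 0.11 kg, starting flat on the bench. Its origin is at its centre. A dark wood band 8 mm wide goes right round its middle (at its x = 0): the length mark. Either end may point either way.
- rest: Narrow raised wooden rail 140 (its x) x 24 mm (its y), fixed on the gauge's board parallel to the rod. Origin: centre of its underside, 15 mm above the bench; flat top 45 mm above the origin. A 6 mm high foot (160 x 40 mm) is looks only. A centred blank overhangs it by 40 mm at each end and 5 mm at each side, so fingers pass beside it. Its x points the way the rod pulls out.
- gauge: Length gauge fixed to the bench: board 15 mm thick, reaching x -200 to +160, y -85 to +85 mm in its frame (origin on the bench). x is the pull-out direction. A steel barrel 28 mm thick (collars 32 mm) lies along x at y = +45 mm, axis 60 mm above the bench, and ends at x = -72 mm. The rest's centre line is at y = -45 mm; its place along x varies.
- rod: Sprung rod sliding out of the barrel, with an upright round knob of dark wood. Origin on the rod axis under the knob, 60 mm above the bench; axes as the gauge's. Grip: 24 mm across, 24 to 64 mm above the origin. Fully in, the origin is at gauge x = -12 mm, 60 mm from the barrel's end; it pulls out 140 mm at most. The spring pulls back with 3.5 N there and 70 N/m more (7 to 12 N at the mark).
- pointer_tip (a point): Tip of the steel pointer that sticks out sideways from the rod towards the rest, 68 mm above the bench: level with the side of a blank on the rest, 15 mm short of it if centred. From the rod's origin: x -25 (behind it), y -58 (to the rest), z +8 mm. It travels about 60 to 110 mm to the mark of a centred blank.
- chisel: Bystander: carving chisel lying on the bench, 225 mm long, wooden handle. Origin under the ferrule between handle and blade.
- mallet: Bystander: round wooden mallet standing on its head, 80 mm across, 220 mm high. Origin under its centre.
- rosette: Bystander: carved wooden disc lying flat, 90 mm across, about 20 mm high. Origin under its centre.
- jar: Bystander: amber glass jar, 64 mm across, 85 mm high. Origin under its centre.
There are look-alikes about, which are no part of the job. Leave any green or yellow look-alike of the blank alone.

How it is judged:
On the way:
1. the blank lies along the rest, centred, and is let go (x of blank in the frame of rest between -0.02 and 0.02 m and y of blank in the frame of rest between -0.009 and 0.009 m and z of blank in the frame of rest between 0.052 and 0.058 m and angle between blank's own z axis and vertical below 0.06 rad and angle between the x axis of blank and the x axis of rest, either way round below 0.1 rad and contact force between blank and the fingers below 0.2 N and contact force between blank and rest above 0.3 N and linear speed of blank below 0.02 m/s and x of rod in the frame of gauge below 0.018 m), for 0.2 s.
At the end, for the whole second after the job is handed in: Blank flat, still and released on the rest (centre within 20 mm along, 9 mm across, 0.1 rad); fingers hold the rod (over 3 N), pulled out so that the pointer tip is within 5 mm of the mark along the blank, rod not touching the blank, through the last second (x of blank in the frame of rest between -0.02 and 0.02 m and y of blank in the frame of rest between -0.009 and 0.009 m and z of blank in the frame of rest between 0.052 and 0.058 m and angle between blank's own z axis and vertical below 0.06 rad and angle between the x axis of blank and the x axis of rest, either way round below 0.1 rad and contact force between blank and the fingers below 0.2 N and contact force between blank and rest above 0.3 N and linear speed of blank below 0.02 m/s and x of pointer_tip in the frame of blank between -0.005 and 0.005 m and contact force between rod and the fingers above 3 N and x of rod in the frame of gauge above 0.018 m and contact force between rod and blank below 0.2 N); the arm keeps its last pose, push and grip.
It fails at once if a bystander (chisel, mallet, rosette or jar) is moved by more than 30 mm (distance of any of chisel, mallet, rosette, jar from where it was at the start of the episode above 0.03 m).
It also fails if it takes over 51 s, if anything falls off the work surface, if the arm or the gripper's body presses on something with over 40 N, if the wrist force passes 120 N, or if a joint passes its speed limit or range.

ROBOT

A 7-joint arm with a two-finger parallel gripper is mounted at the origin on the work surface. World frame = base frame: x ahead of the robot, y to its left, z up, the work surface at z = 0. Lengths are in m, angles in rad, forces in N, time in s.
With the tool pointing down it reaches from about 0.425 to 0.925 m from the base axis. Payload 6.8 kg.
Tool frame: the origin (TCP) lies on the front face of the gripper's body, between the roots of the fingers; the fingertips stand 73 mm ahead of it and the grasp point (between the pads) lies 54 mm ahead of it (env.nose_length is the distance from the TCP to the fingertips, in m); z points along the fingers, y is the line along which they close (so a half turn about z gives the same grasp; the last joint's range is limited). The gripper opens to 85 mm and grips with 20 to 120 N. Pads are 22 mm wide; open, the fingers measure 114 mm over their backs; the gripper's body (76 mm by 85 mm) begins 54 mm behind the grasp point. The pads swing forward as they close: fully open they stand 13 mm farther back than shut.
Start: joints at [-0.108, 0.477, 0.022, 1.555, -0.011, 1.109, -0.083], TCP at [0.675, 0, 0.304] pointing down, gripper open.
Joint ranges: [-2.96, 2.96], [-0.34, 2.1], [-1.41, 1.46], [0.24, 2.44], [-1.37, 4.51], [0.17, 1.92], [-2.96, 2.96]. Speed limits (rad/s): [2.39, 2.39, 3.14, 3.14, 3.14, 3.14, 3.14].

INTERFACE

Orientations are given as a unit quaternion [w, x, y, z].
In Python, from cell import env, kin, camera, calibration, job gives the robot as it stands. The module is installed in compiled form; this text tells all that it offers. Calls block until the motion is done:
- env.reach(position, orientation): joint-space move of the TCP to a pose.
- env.movel(position, velocity=0.15, rot=None, stop_force=None): straight line of the TCP; rot=None keeps the orientation; velocity is the mean speed in m/s. With stop_force (N) it stops when the force on the tool has changed by that much, and returns True; else False.
- env.goto_joints(angles): joint-space move.
- env.grip(opening, f_grip=None): finger opening in m; f_grip is the grip in N (None keeps the last); returns when the fingers have stopped.
- env.dwell(seconds).
- kin.inverse_kinematics(position, orientation): joint angles nearest the present ones, or None.
- env.get_state(): the state.
- camera(name): name is "scene" or "side" or "wrist"; returns (picture, depth): 384x512x3 uint8, blue, green, red; 384x512 float32, m along the optical axis (not along the pixel's ray), 0 where there is no reading.
- calibration(name): a dict with "fx", "fy", "cx", "cy" (pixels), "k1" (the pictures are not rectified: a ray, as slopes to the right and down, at radius r is drawn at 1 + k1 r^2 times it, then the intrinsics apply), "rvec" (rotation vector, rad) and "tvec" (3), from world to camera coordinates, as OpenCV has them. Camera axes: x right, y down, z forward; pixel columns grow to the right and rows downward; lengths in m; the calibration is good to about 2 mm. A picture is of the moment at which its call begins: read the wrist's pose just before it. calibration takes no time and is no camera call; for the wrist camera it gives the pose at the moment of the call.
A pose or a line that the arm cannot do raises env.PlanningError and nothing moves.
- job.job_done(): hands the job in; it is judged then, once.
The state is a dict: "time": time; "qpos": joint angles; "joint_velocities": joint speeds; "joint_torque": joint torques, N m; "tcp_pos": TCP position; "orientation": TCP orientation; "force": force on the tool from outside, world axes, zero at the start; "torque": the same for the moment, N m; "opening": finger opening in m; "gripper_force": force on a finger pad.
Only numpy, scipy, OpenCV 4.12 (cv2) and the standard library are available. Lean on these libraries where they do the work, as an engineer would, in place of code of your own. Each camera call takes 0.05 s, during which the arm holds its last target. There are 200 camera calls.

## Working session

There is one attempt and no reset: what is moved stays moved. The work goes in short steps, each a Python script; the robot and the scene stay as the last script left them, time stands still between calls to the robot, and variables do not carry over. Pictures are saved under pics/ and viewed, at most 10 in all, crops included, and the job is handed in when it is done.

```bash
mkdir -p pics; cat > h.py <<'E'
import numpy as np, cv2
from cell import env, kin, camera, calibration, job
def ext(c):
    R,_=cv2.Rodrigues(np.array(c["rvec"],float)); return R,np.array(c["tvec"],float).ravel()
def ray(c,uv):
    uv=np.atleast_2d(np.array(uv,float)); K=np.array([[c["fx"],0,c["cx"]],[0,c["fy"],c["cy"]],[0,0,1]])
    n=cv2.undistortPoints(uv[:,None],K,np.array([c["k1"],0,0,0,0.]))[:,0]
    R,t=ext(c); return -R.T@t, np.c_[n,np.ones(len(n))]@R
def onplane(c,uv,z):
    o,d=ray(c,uv); return o+d*((z-o[2])/d[:,2])[:,None]
def pts(c,depth):
    v,u=np.mgrid[:384,:512]; o,d=ray(c,np.c_[u.ravel(),v.ravel()])
    return (o+d*depth.ravel()[:,None]).reshape(384,512,3)
def grab(name):
    c=calibration(name); im,d=camera(name); return c,im,d
E
python3 - <<'E'
from h import *
for n in("scene","side"):
    c,im,d=grab(n); cv2.imwrite(f"pics/{n}0.png",im); np.save(n+"d.npy",d); print(n,{k:np.round(v,3) for k,v in c.items()}, ext(c)[0].T@-ext(c)[1])
    import pickle; pickle.dump((c,im,d),open(n+"0.pkl","wb"))
E
```

```text
scene {'fx': np.float64(465.481), 'fy': np.float64(465.481), 'cx': np.float64(252.803), 'cy': np.float64(191.345), 'k1': np.float64(0.041), 'rvec': array([ 1.917,  1.37 , -0.615]), 'tvec': array([-0.146, -0.249,  1.735])} [ 1.44240845 -0.36501225  0.93750478]
side {'fx': np.float64(473.991), 'fy': np.float64(473.991), 'cx': np.float64(263.229), 'cy': np.float64(185.23), 'k1': np.float64(0.045), 'rvec': array([ 2.175, -0.958,  0.399]), 'tvec': array([-0.314,  0.285,  1.195])} [-0.26885182 -0.68115741  1.03494967]
```

View pics/scene0.png

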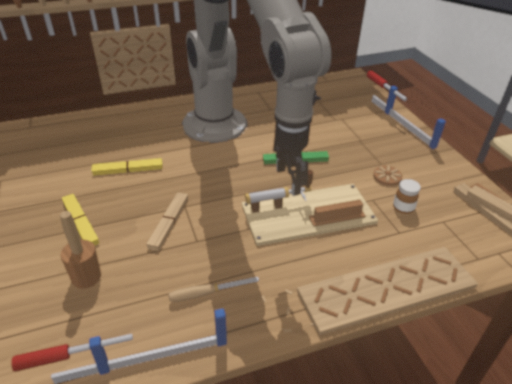

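View pics/side0.png

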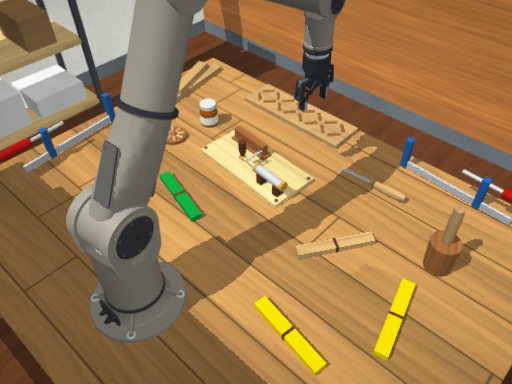

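The scene view shows the blank at about (168,222), the gauge board at about (310,213) with the rest at (338,212), and the barrel at (268,195). In the side view the blank is at (337,244) and the gauge at (258,165). The rod pulls out roughly towards world +y, and the green and yellow strips are look-alikes.

```bash
python3 - <<'E'
from h import *; import pickle
for n,L in (("scene",[("blank",168,222,.02),("band",174,217,.02),("rest",338,212,.06),("b1",243,204,.015),("b2",256,243,.015),("b3",376,214,.015),("b4",350,188,.015),("jar",407,195,.04),("mallet",82,262,.05),("chis",215,290,.01),("ros",388,175,.02)]),("side",[("band",337,244,.02),("rest",252,145,.06),("b1",203,147,.015),("b2",239,130,.015),("b3",312,180,.015),("b4",276,202,.015)])):
    c,im,d=pickle.load(open(n+"0.pkl","rb")); P=pts(c,d)
    for k,u,v,z in L: print(n,k,onplane(c,(u,v),z)[0].round(3),P[v,u].round(3))
c,im,d=grab("wrist"); cv2.imwrite("pics/w0.png",im); pickle.dump((c,im,d),open("w0.pkl","wb"))
print(c, env.get_state()["orientation"], ext(c)[0].T@-ext(c)[1])
E
```

```text
scene blank [ 0.481 -0.266  0.02 ] [ 0.485 -0.267  0.024]
scene band [ 0.466 -0.246  0.02 ] [ 0.467 -0.246  0.02 ]
scene rest [0.632 0.183 0.06 ] [0.62  0.191 0.047]
scene b1 [ 0.47  -0.041  0.015] [ 0.471 -0.041  0.016]
scene b2 [ 0.631 -0.057  0.015] [ 0.629 -0.057  0.013]
scene b3 [0.633 0.311 0.015] [0.623 0.32  0.004]
scene b4 [0.504 0.296 0.015] [0.507 0.294 0.018]
scene jar [0.611 0.423 0.04 ] [0.638 0.398 0.068]
scene mallet [ 0.585 -0.497  0.05 ] [ 0.629 -0.49   0.096]
scene chis [ 0.743 -0.204  0.01 ] [ 0.744 -0.204  0.012]
scene ros [0.49  0.439 0.02 ] [0.488 0.44  0.018]
side band [ 0.464 -0.273  0.02 ] [ 0.464 -0.273  0.02 ]
side rest [0.581 0.156 0.06 ] [0.601 0.176 0.037]
side b1 [0.501 0.309 0.015] [0.511 0.321 0.003]
side b2 [0.65  0.285 0.015] [0.608 0.241 0.061]
side b3 [ 0.621 -0.063  0.015] [ 0.624 -0.061  0.012]
side b4 [ 0.474 -0.043  0.015] [ 0.475 -0.043  0.015]
{'fx': 312.0768667377172, 'fy': 312.0768667377172, 'cx': 253.18365064366515, 'cy': 188.7720710262705, 'k1': -0.08760297027511624, 'rvec': array([-2.82527697e+00,  7.64378774e-04,  2.25883694e-03]), 'tvec': array([-0.67451963, -0.03859633,  0.38078799])} [-4.78438162e-04  7.07108561e-01  7.07104616e-01 -5.62186942e-04] [0.67513375 0.08124489 0.37290693]
```

View pics/w0.png

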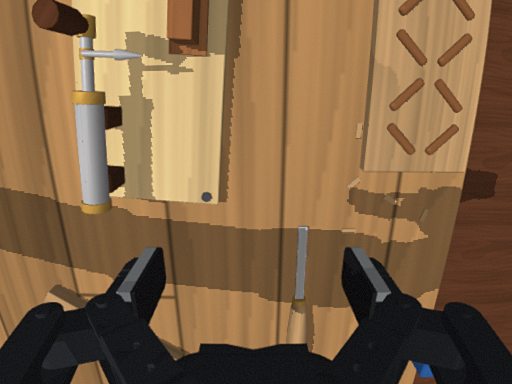

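The wrist view shows the barrel at (92,140), the pointer tip at (137,55), the knob at (60,15) and the rest end at (188,52). The camera looks slightly back towards the fingers. Next I'll take two wrist views each of the gauge and the blank.

```bash
python3 - <<'E'
from h import *; import pickle
q=[0,.70710678,.70710678,0]
for i,p in enumerate([(.60,.19,.36),(.54,.12,.36),(.50,-.17,.36),(.47,-.24,.33)]):
    try: env.reach(p,q)
    except env.PlanningError as e: print(i,e); continue
    c,im,d=grab("wrist"); cv2.imwrite(f"pics/v{i}.png",im); pickle.dump((c,im,d),open(f"v{i}.pkl","wb"))
    print(i,env.get_state()["time"],env.get_state()["qpos"].round(2) if hasattr(env.get_state()["qpos"],"round") else env.get_state()["qpos"])
a=cv2.imread("pics/v1.png");b=cv2.imread("pics/v3.png"); cv2.imwrite("pics/m.png",cv2.resize(np.vstack([a,b])[:, :],(400,600)) if 0 else np.hstack([cv2.resize(a,(400,300)),cv2.resize(b,(400,300))]))
E
```

```text
0 1.0583 [-0.38  0.36 -0.02  1.6   0.01  1.18 -0.41]
1 1.5667 [-0.32  0.23 -0.02  1.78  0.    1.13 -0.34]
2 2.7417 [ 0.06  0.18  0.16  1.85 -0.03  1.12  0.24]
3 3.2167 [ 0.17  0.21  0.21  1.89 -0.05  1.05  0.4 ]
```

View pics/m.png

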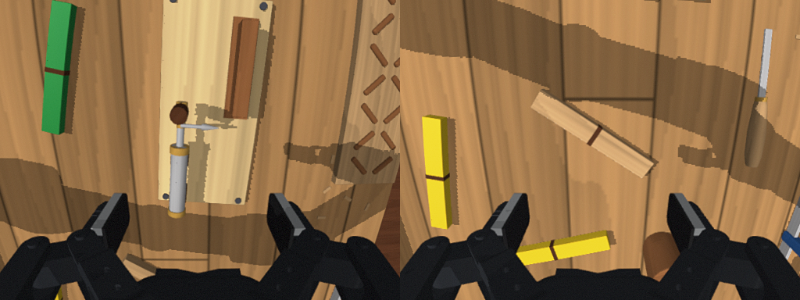

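The left half (v1) shows, at half scale, the knob at (179,113), the pointer tip at (240,126), the barrel at (178,180) and the rest top at about (240,65). The right half (v3) shows the blank at (594,133), lying diagonally with its band in the middle.

```bash
cat > m.py <<'E'
from h import *; import pickle
def rect(P,m):
    n,l,s,_=cv2.connectedComponentsWithStats(m.astype(np.uint8)); k=1+s[1:,4].argmax(); q=P[l==k]
    (cx,cy),(w,h),a=cv2.minAreaRect(q[:,:2].astype(np.float32)*1000)
    if w<h: w,h,a=h,w,a+90
    uv=np.argwhere(l==k)[:,::-1]
    return np.array([cx,cy])/1000,(round(w,1),round(h,1)),(a+90)%180-90,np.median(q[:,2]).round(4),l==k,uv
def tri(obs):
    A=np.zeros((3,3));b=np.zeros(3)
    for c,uv in obs:
        o,d=ray(c,uv); d=d[0]/np.linalg.norm(d); M=np.eye(3)-np.outer(d,d);A+=M;b+=M@o
    return np.linalg.solve(A,b)
def boxc(m):  # image centroid of mask contour
    M=cv2.moments(m.astype(np.uint8),True); return M["m10"]/M["m00"],M["m01"]/M["m00"]
E
cat > a.py <<'E'
from m import *
def near(P,x,y,r): return np.hypot(P[...,0]-x,P[...,1]-y)<r
ob={}
for i in range(4):
    c,im,d=pickle.load(open(f"v{i}.pkl","rb"));P=pts(c,d);hsv=cv2.cvtColor(im,cv2.COLOR_BGR2HSV);z=P[...,2]
    tgt=[("rest",(z>.054)&(z<.068)&near(P,.60,.18,.1)&(hsv[...,1]>120)),("knob",(z>.112)&(z<.135)&near(P,.51,.1,.15)),("board",(z>.010)&(z<.022)&near(P,.55,.12,.26))] if i<2 else [("blank",(z>.014)&(z<.028)&near(P,.465,-.26,.14)&(im[...,0]>0)&(hsv[...,1]<175))]
    if i>=2: tgt.append(("band",(z>.014)&(z<.028)&near(P,.465,-.26,.04)&(hsv[...,2]<105)))
    for k,m in tgt:
        if m.sum()<20: print(i,k,"none",m.sum());continue
        ctr,wh,a,zm,mm,uv=rect(P,m); print(i,k,ctr.round(4),wh,round(a,2),zm,"P mean",P[mm].mean(0).round(4)); ob.setdefault(k,[]).append((c,boxc(mm)))
for k,o in ob.items(): print(k,tri(o).round(4))
E
python3 a.py
```

```text
0 rest [0.6106 0.1964] (139.5, 24.0) 85.66 0.0597 P mean [0.6108 0.2    0.0597]
0 knob [0.516  0.1414] (23.2, 23.0) -9.42 0.1234 P mean [0.5169 0.1429 0.1223]
0 board [0.56   0.1297] (360.6, 171.1) 85.67 0.0148 P mean [0.5661 0.1625 0.0151]
1 rest [0.61   0.1964] (139.6, 24.8) 85.62 0.0598 P mean [0.6098 0.1994 0.0597]
1 knob [0.5161 0.1413] (23.0, 22.9) 69.91 0.1235 P mean [0.5163 0.142  0.1231]
1 board [0.5599 0.1288] (360.3, 170.9) 85.62 0.0149 P mean [0.56  0.149 0.015]
2 blank [ 0.4643 -0.2626] (220.9, 35.1) -33.99 0.0196 P mean [ 0.461  -0.2591  0.0195]
2 band [ 0.4749 -0.2695] (44.2, 34.5) -34.26 0.0196 P mean [ 0.47   -0.2604  0.0189]
3 blank [ 0.464  -0.2626] (219.5, 35.1) -33.62 0.0197 P mean [ 0.46   -0.2592  0.0196]
3 band [ 0.4702 -0.2665] (34.4, 20.2) 56.36 0.0199 P mean [ 0.4662 -0.2614  0.0196]
rest [0.6109 0.2003 0.0542]
knob [0.5159 0.1412 0.1184]
board [ 0.5614  0.1492 -0.0614]
blank [ 0.459  -0.2595  0.0156]
band [ 0.4674 -0.2666  0.0026]
```

Everything agrees with the text. The rest's centre is (0.610, 0.196) at 85.6° with its top at z 0.060, the blank's centre is (0.464, -0.2626) at -33.8° with its top at 0.020, and the knob is at (0.516, 0.141). Now pick and place.

```bash
cat >> m.py <<'E'
def quat(deg):  # tool down, tool x at deg in world
    from scipy.spatial.transform import Rotation as R
    q=(R.from_euler('z',deg,degrees=True)*R.from_euler('x',180,degrees=True)).as_quat(); return [q[3],q[0],q[1],q[2]]
def S(): 
    s=env.get_state(); print("t",round(s["time"],2),np.round(s["tcp_pos"],4),"F",np.round(s["force"],2),"op",round(s["opening"],4),"gf",np.round(s["gripper_force"],1),"j",np.round(s["qpos"],2)); return s
E
python3 - <<'E'
from m import *
b=[.4641,-.2626]
env.grip(.065)
env.reach([*b,.18],quat(146.2)); S()
print(env.movel([*b,.079],.08,stop_force=8)); S()
env.grip(.02,35); S()
env.movel([*b,.20],.12); s=S()
r=[.6103,.1964]
env.reach([*r,.20],quat(85.64)); S()
c,im,d=grab("wrist"); cv2.imwrite("pics/held.png",im); pickle.dump((c,im,d),open("held.pkl","wb"))
P=pts(c,d); z=P[...,2]
E
```

```text
t 4.52 [ 0.4646 -0.2627  0.1806] F [-0.46 -0.54 -0.2 ] op 0.0648 gf 0.0 j [ 0.34  0.4   0.07  2.01 -0.04  0.73  1.42]
False
t 5.93 [ 0.4644 -0.2628  0.0795] F [-0.1   0.49  0.59] op 0.0649 gf 0.0 j [ 0.36  0.57  0.05  2.05 -0.06  0.52  1.43]
t 6.32 [ 0.4643 -0.2628  0.0795] F [-0.57  0.47  6.54] op 0.033 gf 35.5 j [ 0.36  0.57  0.05  2.05 -0.06  0.52  1.43]
t 7.47 [ 0.4636 -0.2624  0.1992] F [ 0.54  0.17 -1.11] op 0.0331 gf 34.9 j [ 0.34  0.38  0.07  1.99 -0.04  0.77  1.42]
t 9.23 [0.6105 0.1948 0.1998] F [ 0.58  0.07 -1.57] op 0.0328 gf 34.9 j [-0.54  0.53  0.18  1.74 -0.12  0.88 -0.38]
```

View pics/held.png

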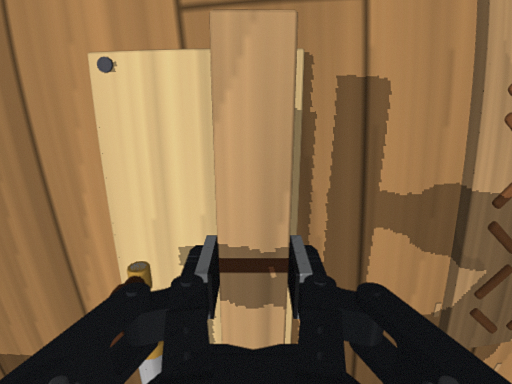

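The blank is held straight, with its band centred between the pads at (253,265) and the rest hidden beneath it. Next I'll lower it, release it and check.

```bash
cat > chk.py <<'E'
from m import *
def chk(c,im,d):
    P=pts(c,d);z=P[...,2];m=(z>.072)&(z<.088)&(np.hypot(P[...,0]-.61,P[...,1]-.196)<.14)&(abs((P[...,0]-.6103)*.9971-(P[...,1]-.1964)*.076)<.03)
    x=rect(P,m); print("blank",x[0].round(4),x[1],round(x[2],2),x[3])
    hsv=cv2.cvtColor(im,cv2.COLOR_BGR2HSV); bm=x[4]&(hsv[...,2]<110)
    if bm.sum(): print("band",rect(P,bm)[:4])
E
python3 - <<'E'
from chk import *
r=[.6103,.1964]
env.movel([*r,.150],.1); S()
print(env.movel([*r,.137],.02,stop_force=4)); s=S()
env.dwell(.2); env.grip(.06); S()
env.dwell(.4)
env.movel([*r,.26],.15); 
env.movel([.62,.22,.36],.2); env.dwell(.2); S()
chk(*grab("wrist")); c,im,d=grab("wrist"); cv2.imwrite("pics/pl.png",im); pickle.dump((c,im,d),open("pl.pkl","wb"))
E
```

```text
t 9.93 [0.6106 0.1963 0.1501] F [ 0.38 -0.59 -0.78] op 0.0331 gf 34.9 j [-0.53  0.6   0.17  1.77 -0.13  0.79 -0.37]
True
t 10.47 [0.6103 0.1965 0.1395] F [-1.01 -0.01  5.32] op 0.0331 gf 35.7 j [-0.53  0.61  0.16  1.77 -0.14  0.77 -0.37]
t 11.05 [0.6095 0.1962 0.1384] F [ 0.33 -1.49  0.17] op 0.0603 gf 0.0 j [-0.53  0.61  0.16  1.77 -0.14  0.77 -0.37]
t 13.28 [0.6194 0.2194 0.3582] F [-0.03 -1.04  1.24] op 0.0601 gf 0.0 j [-0.59  0.41  0.21  1.55 -0.09  1.2  -0.44]
blank [0.6109 0.1971] (220.9, 34.2) 85.63 0.0797
band (array([0.61070477, 0.19708249]), (32.7, 7.6), -3.675445556640625, np.float64(0.0799))
```

View pics/pl.png

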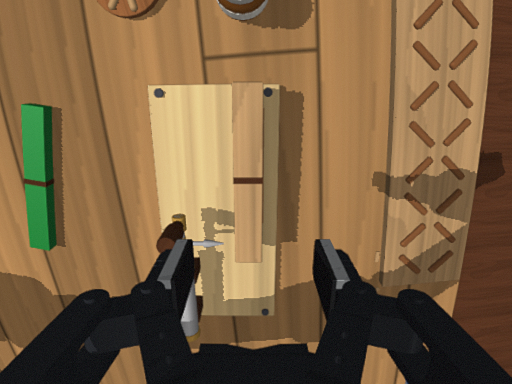

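The blank lies on the rest, with its band at (248,180) and the pointer tip at (222,243). It measures (0.611, 0.197) at 85.6° with its top at 0.080, which is within tolerance. Next I'll grasp the knob with the fingers closing along the pull direction.

```bash
python3 - <<'E'
from chk import *
k=np.array([.516,.1413]); q=quat(-4.36)
for p in ([*k,.26],[*k,.163],[.5227,.2288,.163]): print(kin.inverse_kinematics(p,q))
env.reach([*k,.26],q); S()
print(env.movel([*k,.163],.08,stop_force=8)); S()
env.grip(.012,60); S()
e=np.array([.076,.9971])
env.movel([*(k+e*.0878),.163],.06); env.dwell(.3); S()
chk(*grab("wrist")); c,im,d=grab("wrist"); cv2.imwrite("pics/pull.png",im); pickle.dump((c,im,d),open("pull.pkl","wb"))
for n in("scene","side"): x=grab(n); pickle.dump(x,open(n+"1.pkl","wb"))
S()
E
```

```text
[-0.79707837  0.32101237  0.50713734  1.96238422 -0.19600005  0.90574843
 -1.83686581]
[-0.74307497  0.46784766  0.45564216  2.03343989 -0.31071692  0.70634094
 -1.73806709]
[-0.85803939  0.51506339  0.43901131  1.94932814 -0.31439046  0.74376418
 -1.88210234]
t 14.64 [0.5165 0.1417 0.2604] F [0.35 0.79 0.23] op 0.0598 gf 0.0 j [-0.8   0.32  0.51  1.96 -0.2   0.91 -1.84]
False
t 16.01 [0.5163 0.1414 0.1635] F [-0.89  1.23  0.56] op 0.0602 gf 0.0 j [-0.73  0.46  0.44  2.03 -0.3   0.71 -1.75]
t 16.43 [0.5161 0.1403 0.1635] F [-1.73 -3.07  5.56] op 0.0225 gf 58.6 j [-0.73  0.46  0.44  2.03 -0.3   0.71 -1.75]
t 18.35 [0.5226 0.2255 0.1635] F [-3.17 -8.87  8.69] op 0.0225 gf 59.2 j [-0.85  0.51  0.43  1.95 -0.31  0.75 -1.89]
blank [0.6106 0.1971] (220.4, 34.6) 85.66 0.0799
band (array([0.61105243, 0.20439871]), (128.0, 34.6), 86.07738494873047, np.float64(0.0799))
t 18.55 [0.5226 0.2255 0.1635] F [-3.34 -8.58  9.55] op 0.022 gf 59.2 j [-0.85  0.51  0.43  1.95 -0.31  0.75 -1.89]
```

View pics/pull.png

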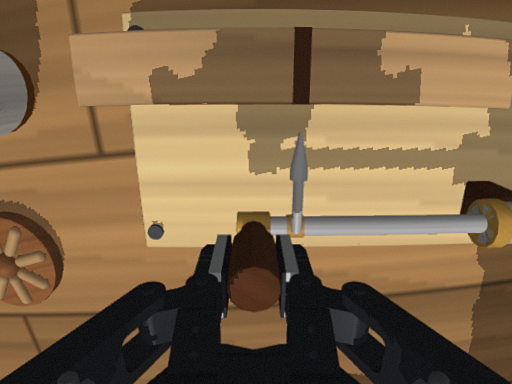

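The knob is held. The pointer tip is at (300,132), and the band's near edge centre is at (302,104) with its far end at (303,28). Now I'll measure the offset.

```bash
cat > off.py <<'E'
from chk import *
def off(c,im,d):
    P=pts(c,d); e=np.array([.0762,.9971]); f=np.array([-.9971,.0762]); g=P[...,:2]-[.6108,.1971]; A=g@e; C=g@f; z=P[...,2]
    hsv=cv2.cvtColor(im,cv2.COLOR_BGR2HSV)
    bm=(z>.076)&(z<.084)&(abs(C)<.015)&(abs(A)<.02); bm&=hsv[...,2]<np.median(hsv[...,2][bm])*.6 
    tm=(z>.058)&(z<.078)&(C>.022)&(C<.045)&(abs(A)<.03)
    cm=C[tm].min()
    print("band",bm.sum(),A[bm].mean().round(4),"tip cone",tm.sum(),np.median(A[tm]).round(4),z[tm].mean().round(4),"Cmin",cm.round(4))
    v,u=np.argwhere(tm)[C[tm].argmin()]; p=onplane(c,(u,v),.068)[0]; print("tip px",u,v,((p[:2]-[.6108,.1971])@e).round(4))
if __name__=="__main__":
    off(*pickle.load(open("pull.pkl","rb")))
E
python3 off.py
```

```text
band 1108 -0.0001 tip cone 178 -0.0021 0.0696 Cmin 0.033
tip px 299 133 -0.0017
```

```bash
python3 - <<'E'
from off import *
k=np.array([.516,.1413]);e=np.array([.076,.9971])
env.movel([*(k+e*.0899),.163],.02); env.dwell(.6); S()
x=grab("wrist"); off(*x); chk(*x); S()
job.job_done()
E
```

```text
t 19.41 [0.5227 0.2275 0.1635] F [-3.64 -9.18  9.16] op 0.0227 gf 59.2 j [-0.85  0.51  0.43  1.95 -0.31  0.75 -1.89]
band 1107 -0.0001 tip cone 178 0.0001 0.0696 Cmin 0.033
tip px 299 133 0.0003
blank [0.6106 0.1979] (219.2, 34.7) 85.83 0.0799
band (array([0.61117194, 0.20620605]), (127.4, 34.7), 86.1276626586914, np.float64(0.0799))
t 19.46 [0.5228 0.2275 0.1635] F [-3.72 -8.49  9.25] op 0.0227 gf 59.2 j [-0.85  0.51  0.43  1.95 -0.31  0.75 -1.89]
the job is handed in; nothing more can be done
```

The job is handed in: the blank lies released and centred on the rest, and the arm is holding the rod out against its spring with the pointer measured within 0.5 mm of the mark and about 16 mm clear of the blank (no verdict was returned).

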